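Put the setting block away, then hold the sprung bin lid just under its balance point

TASK

Someone left the yellow setting block on the lid of the pot bin: put it back fully home, upright, in its own yellow-marked holder, setting it down rather than dropping it. Then lift the sprung lid by its bar to a few degrees past its balance point (60 degrees open, the red mark), and ease it back to about 8 degrees below that point (the green band, 46 to 59 degrees), where it still wants to fall shut. Finish there holding the lid still with the gripper: do not let it swing wide open or slam shut on the way, do not prop it on anything, and leave the pots, the trough and the green block where they stand.

Things in the scene. Friction and masses are not known exactly. Their poses are not given: they have to be found in the camera images.
- yellow_block_center (a point): Centre of the yellow setting block, an upright plastic block with two thin black bands, 30 (its x) x 60 (its y) x 60 mm high (z), about 0.16 kg, loose; it starts standing on the closed lid (lid top 120 mm above the table).
- yellow_slot (a point): Centre of the pocket floor, 6 mm above the table, of the yellow-marked holder: a fixed grey block 68 (x) x 96 (y) x 26 mm high with yellow strips on its upper and front and back faces. Its upright pocket, open on top, is 38 (x) x 68 mm (y) and 20 mm deep with a 3 mm chamfer; it is the empty home of the yellow block, whose centre then is 30 mm above this point with matching x and y axes (either way round) and which then sticks out 40 mm above the holder.
- red_slot (a point): The same point of an identical holder with red strips, which is empty too but is not the yellow block's. The three holders stand in any order in a row along y.
- green_slot (a point): The same point of an identical holder with green strips, in which the green block stands.
- green_block_center (a point): Centre of the green setting block, 30 x 60 x 60 mm, standing loose in the green holder. Leave alone.
- lid (a joint): Opening angle of the bin's lid, rad: 0 shut (level), growing as the robot-side edge rises, stop at 1.7. A spring helps to lift it: the balance point is at 1.05 rad (60 degrees). Below that it falls shut by itself, above it it swings open by itself; within 15 degrees either side the pull is under 1 N at the bar. Lifting from shut takes about 1 N at the bar. To hold: 0.80 to 1.03 rad.
- bin: Blue open-topped stock bin, fixed, 170 (x) x 240 (y) x 110 mm high; origin under its centre, -x side to the robot. On its left (+y) side stands a thin fixed quadrant, 100 mm in radius about the hinge and up to 210 mm above the table, with a green band for the holding zone and a red mark at the balance point.
- lid_hinge (a point): Middle of the lid's hinge line, 115 mm above the table, on the bin's far rim. Its y axis is the hinge line; its x and z axes turn with the lid: shut, x is level and points from the bar to the hinge, z up. The white lid is 170 x 240 x 10 mm thick, 0.9 kg.
- lid_bar (a point): Middle of the lid's steel handle bar, a 12 mm round bar 110 mm long parallel to the hinge, in the lid's plane, its axis 42 mm in front of the lid's robot-side edge and 212 mm from the hinge line (115 mm above the table when shut), joined to the lid by a 12 mm rod at each end. It can be pinched from above with the fingers closing across it (along the lid's x), and turns between the fingers as the lid rises.
- pot_a_center (a point): Centre of a light blue ceramic globe pot, 82 mm across, 64 mm high, loose, at the far side of the table. Leave alone.
- pot_b_center (a point): Centre of a like pot, loose, to the left of the bin. Leave alone.
- trough_center (a point): Centre of a teal trough planter with cream flowers, 48 x 130 x 60 mm high, loose, at the far right. Leave alone.

How it is judged:
By the outcome, as a careful person would: the job done as asked, in the order asked, and still so for the second after the job is handed in, while the arm keeps its last pose, push and grip.
It also fails if it takes over 67 s, if anything falls off the work surface, if the arm or the gripper's body presses on something with over 40 N, if the wrist force passes 120 N, or if a joint passes its speed limit or range.

ROBOT

A 7-joint arm with a two-finger parallel gripper is mounted at the origin on the work surface. World frame = base frame: x ahead of the robot, y to its left, z up, the work surface at z = 0. Lengths are in m, angles in degrees, forces in N, time in s.
With the tool pointing down it reaches from about 0.425 to 0.875 m from the base axis. Payload 4.7 kg.
Tool frame: the origin (TCP) lies on the centre line of the jaws, within the pads' length; the fingertips stand 8 mm ahead of it and the grasp point (between the pads) lies 11 mm behind it; z points along the fingers, y is the direction in which the jaws open and shut (so a half turn about z gives the same grasp; the last joint's range is limited). The gripper opens to 87 mm and grips with 3 to 60 N. Pads are 19 mm wide; open, the fingers measure 117 mm over their backs; the gripper's body (75 mm by 190 mm) begins 51 mm behind the grasp point.
Start: joints at [-63.478, 18.392, -4.016, 83.108, 1.295, 78.541, -3.26], TCP at [0.282, 0.586, 0.231] pointing down, gripper open.
Joint ranges: [-163.93, 163.93], [-17.29, 119.83], [-79.2, 71.16], [3.27, 140.29], [-89.18, 269.18], [5.43, 117.66], [-154.24, 154.24]. Speed limits (degrees/s): [147.25, 147.25, 180, 180, 180, 180, 180].

INTERFACE

Orientations are given as [roll, pitch, yaw] about the fixed x, y, z axes, in that order (R = Rz(yaw) Ry(pitch) Rx(roll)).
In Python, from cell import env gives the robot as it stands. The module is installed in compiled form; this text tells all that it offers.
- The arm moves only by the tool move_arm, never from a script. Its argument "steps" is a list of rows, each a list of 2 entries, a list of its own where there are three numbers: the shift along the tool's x, y, z in m, then the turn about the tool's z in rad. A call has 1 to 20 rows; each row is the pose to reach, as a shift and turn from the pose commanded when the call began, along the tool's axes at that moment; what a row does not reach only later rows make up. A row lasts 1/8 s, in which the tool goes at most 62.5 mm and 10.7 degrees, less where a joint would pass 70% of its speed; a pose out of reach is approached as far as the arm can. A call with a gripper value outside its range is refused whole. "hand" is the closure, from -1 (fully open) to 1 (shut), set as the call begins (left out, the last holds). The fingers move at their own pace and stop on an object; "squeeze" is the grip in N (left out, the last holds). Time passes only in rows, so rows that repeat a pose let the fingers close. It gives the time, the measured TCP pose, the force and the opening at its end, in the units of the state.
- env.get_obs(): the state, without advancing time (a new reading comes with each control period).
- env.read_camera(name): name is "scene" or "top" or "wrist"; returns (picture, depth): 420x560x3 uint8, red, green, blue; 420x560 float32, m along the optical axis (not along the pixel's ray), 0 where there is no reading.
- env.calibration(name): a dict with "intrinsics" (3x3 intrinsics, pixels), "position" and "orientation" of the camera in the world; the wrist camera has in their place "mount" (4x4, takes a point from camera to tool coordinates, whose origin is the TCP and whose axes are the flange's). Camera axes: x right, y up, looking along -z (the intrinsics and any distortion apply to the point x, -y, -z); pixel columns grow to the right and rows downward; lengths in m; the calibration is good to about 2 mm. A picture is of the moment at which its call begins: read the wrist's pose just before it. calibration takes no time and is no camera call.
- env.sign_off(): hands the job in, once; it reports no verdict.
Trained networks look in the newest picture that a camera, given by its name, has taken for a name from the list of things; names that differ only in an ending like _2 or _b are one class to them, and where a whole thing is asked for, a point or a joint stands for the part that bears it (a point fixed in the world has none). Each returns a list of dicts, best first, with "conf" (0 to 1); they miss things now and then, are a little off and sometimes report something else, mostly with a low value. They report only what shows in the picture. A call takes as long as a camera call.
- env.cut_out(camera, query): "region" (420x560 bool, what is visible of it) and "uv" ([column, row] in pixels, amid what is visible of it).
The state is a dict: "time_s": time; "qpos": joint angles; "joint_velocities": joint speeds; "effort": joint torques, N m; "tool_pos": TCP position; "tool_rot": TCP orientation; "force": force on the tool from outside, world axes, zero at the start; "wrist_torque": the same for the moment, N m; "grip_width": finger opening in m.
Only numpy, scipy, OpenCV 4.12 (cv2) and the standard library are available. Lean on these libraries where they do the work, as an engineer would, in place of code of your own. Each camera call takes 0.05 s, during which the arm holds its last target. There are 200 camera calls.

## Working session

There is one attempt and no reset: what is moved stays moved. The work goes in short steps, Python scripts to look and compute and a tool call to move; the robot and the scene stay as the last step left them, time stands still between calls to the robot, and variables do not carry over. Pictures are saved under pics/ and viewed, about 8 in all and at most 12, crops included, and the job is handed in when it is done.

Besides the shell and the picture viewer there is one more tool, called by a JSON object that holds its "api" and its "payload", one argument or row to a line. move_arm: Moves the arm, as the interface text tells. Its arguments: {"type":"object","properties":{"steps":{"type":"array"},"hand":{"type":"number"},"squeeze":{"type":"number"}},"required":["steps"]}

```bash
mkdir -p pics; cat > h.py <<'E'
import numpy as np, cv2
from scipy.spatial.transform import Rotation as R
from cell import env
def cal(name):
    c=env.calibration(name); K=np.array(c["intrinsics"])
    if "mount" in c:
        s=env.get_obs(); T=np.eye(4); T[:3,:3]=rot(s["tool_rot"]); T[:3,3]=s["tool_pos"]
        return K,T@np.array(c["mount"]),c
    T=np.eye(4); o=np.array(c["orientation"]); T[:3,:3]=o if o.shape==(3,3) else rot(o); T[:3,3]=c["position"]
    return K,T,c
def rot(e): return R.from_euler("xyz",e,degrees=True).as_matrix()
def cloud(K,T,d):
    v,u=np.mgrid[0:d.shape[0],0:d.shape[1]]
    p=np.stack([(u-K[0,2])/K[0,0]*d,-(v-K[1,2])/K[1,1]*d,-d],-1)
    w=p@T[:3,:3].T+T[:3,3]; w[d<=0]=np.nan; return w
def save(n,im): cv2.imwrite("pics/"+n,im[:,:,::-1])
E
python3 - <<'E'
from h import *
print(env.get_obs())
for n in("scene","top"):
    K,T,c=cal(n); print(c)
    im,d=env.read_camera(n); save(n+"0.png",im); w=cloud(K,T,d); np.save(n+"0.npy",w)
    for q in["yellow_block_center","green_block_center","bin","lid","lid_bar","pot_a_center","trough_center"]:
        for r in env.cut_out(n,q)[:2]:
            m=r["region"]; p=w[m]; print(n,q,round(r["conf"],2),np.round(r["uv"]),m.sum(),np.nanmedian(p,0).round(3),np.nanpercentile(p,3,0).round(3),np.nanpercentile(p,97,0).round(3))
E
```

```text
{'time_s': 0.0, 'qpos': array([-63.47731748,  18.43831141,  -4.01528907,  83.17510339,
         1.2957613 ,  78.54040157,  -3.26146195]), 'joint_velocities': array([ 0.02400339, -0.01843684,  0.00343372, -0.01028122, -0.05907913,
       -0.07756105,  0.06840069]), 'effort': array([-2.26931897e-04, -4.91287100e+01, -4.03897623e-01, -3.12541795e+01,
       -6.39431085e-02,  4.36732150e-02,  1.88037820e-04]), 'tool_pos': array([0.28184829, 0.58511754, 0.22946818]), 'tool_rot': array([-1.79891468e+02,  6.58653734e-03,  1.54285538e+02]), 'force': array([-0.38016266,  0.57873248,  0.32428369]), 'wrist_torque': array([-0.01140434,  0.00106665,  0.01378893]), 'grip_width': 0.08695352853184037}
{'intrinsics': array([[469.93162275,   0.        , 274.73929126],
       [  0.        , 469.93162275, 203.99280026],
       [  0.        ,   0.        ,   1.        ]]), 'position': array([ 1.45811059, -0.17359368,  1.16952798]), 'orientation': array([ 4.10487688e+01, -1.54598765e-02,  7.42024720e+01])}
scene yellow_block_center 0.92 [280. 202.] 392 [0.6   0.078 0.168] [0.578 0.052 0.129] [0.615 0.103 
[... 1470 characters left out ...]
 green_block_center 0.55 [409. 221.] 246 [ 0.492 -0.34   0.066] [ 0.477 -0.374  0.021] [ 0.506 -0.317  0.072]
top bin 0.66 [248. 195.] 5429 [0.583 0.132 0.12 ] [0.467 0.009 0.002] [0.676 0.242 0.127]
top lid 0.59 [249. 194.] 4825 [0.584 0.126 0.12 ] [0.467 0.01  0.115] [0.673 0.232 0.125]
top lid_bar 0.58 [253. 192.] 5130 [0.582 0.128 0.12 ] [0.466 0.01  0.113] [0.676 0.235 0.125]
top lid_bar 0.57 [403. 228.] 421 [ 0.481 -0.34   0.026] [ 0.459 -0.391  0.004] [ 0.523 -0.3    0.032]
top pot_a_center 0.97 [349. 155.] 571 [ 0.707 -0.181  0.025] [ 0.666 -0.212  0.002] [ 0.738 -0.14   0.067]
top trough_center 0.67 [395. 163.] 881 [ 0.688 -0.323  0.031] [ 0.651 -0.38   0.002] [ 0.713 -0.254  0.064]
```

```bash
python3 - <<'E'
import cv2
for n in("scene0","top0"):
    im=cv2.imread(f"pics/{n}.png"); cv2.imwrite(f"pics/{n}b.png",cv2.resize(im,None,fx=1.42,fy=1.42,interpolation=cv2.INTER_CUBIC))
E
```

```text
(no output)
```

View pics/scene0b.png

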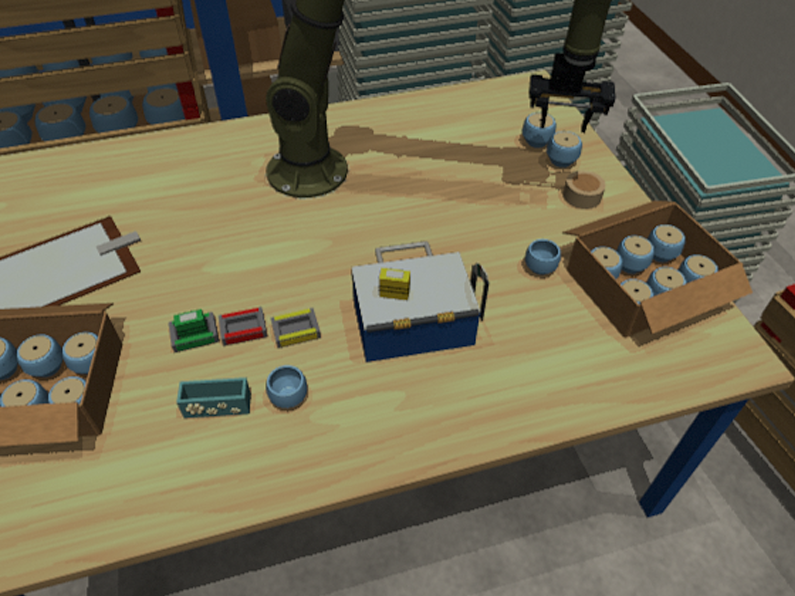

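View pics/top0b.png

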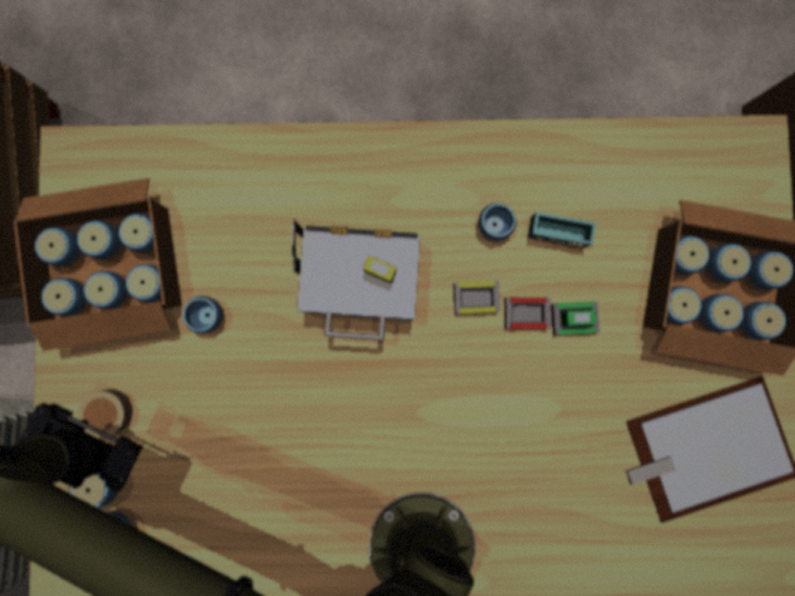

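The scene shows the yellow block on the lid, and the yellow holder is the one nearest the bin (top picture ~477,298 at 1.42x). Red and then green follow toward -y. Next I work out the poses.

```bash
cat >> h.py <<'E'
def rect(p,name=""):
    r=cv2.minAreaRect(p[:,:2].astype(np.float32)*1000)
    (cx,cy),(a,b),t=r
    if a>b: a,b,t=b,a,t-90
    # t = direction of short side; b along t+90
    t=(t+90)%180-90
    print(name,len(p),"c",np.round([cx,cy],1),"short,long",np.round([a,b],1),"yaw(short)",round(t,1)); return r
def box(w,x,y,z):
    p=w.reshape(-1,3); p=p[~np.isnan(p[:,0])]
    return p[(p[:,0]>x[0])&(p[:,0]<x[1])&(p[:,1]>y[0])&(p[:,1]<y[1])&(p[:,2]>z[0])&(p[:,2]<z[1])]
E
python3 - <<'E'
from h import *
for n in("scene0","top0"):
    w=np.load(n+".npy"); print(n)
    rect(box(w,(.54,.64),(.03,.13),(.174,.19)),"ytop")
    rect(box(w,(.49,.59),(-.19,-.07),(.021,.035)),"yhold")
    rect(box(w,(.45,.55),(-.40,-.29),(.021,.035)),"ghold")
    rect(box(w,(.46,.54),(-.295,-.20),(.021,.035)),"rhold")
    p=box(w,(.40,.75),(-.02,.27),(.105,.135)); rect(p,"lid+bar")
    b=box(w,(.40,.472),(-.02,.27),(.09,.135)); rect(b,"bar"); print(np.median(b,0))
    p=box(w,(.5,.75),(-.02,.27),(.115,.126)); rect(p,"lid")
E
```

```text
scene0
ytop 191 c [590.6  80. ] short,long [36.2 59.5] yaw(short) -24.7
yhold 375 c [ 536.8 -129.6] short,long [77.3 96. ] yaw(short) 2.0
ghold 345 c [ 490.5 -345.2] short,long [73.2 97.3] yaw(short) 3.8
rhold 332 c [ 501.4 -244.4] short,long [76.6 88.3] yaw(short) -0.4
lid+bar 3643 c [566.9 128.4] short,long [228.9 247.7] yaw(short) -4.5
bar 143 c [460.8 133.7] short,long [ 20.3 120.3] yaw(short) -1.0
[0.46186568 0.12954622 0.12034927]
lid 3202 c [589.2 126.5] short,long [184.  247.2] yaw(short) -4.5
top0
ytop 232 c [592.9  77.8] short,long [30.2 60. ] yaw(short) -25.5
yhold 394 c [ 539.7 -131.8] short,long [68.5 97. ] yaw(short) -0.1
ghold 403 c [ 495.5 -343.3] short,long [ 74.2 106.7] yaw(short) -1.0
rhold 373 c [ 504.9 -245.7] short,long [65.3 91.1] yaw(short) -0.9
lid+bar 5037 c [569.9 126. ] short,long [228.2 245.4] yaw(short) -4.9
bar 185 c [463.4 132.5] short,long [ 17.3 121.6] yaw(short) -0.7
[0.46286815 0.12668533 0.11946181]
lid 4503 c [590.1 123.8] short,long [186.  245.4] yaw(short) -4.5
```

```bash
cat >> h.py <<'E'
def plan(p,yang=None):
    "delta from the measured pose to TCP p with tool y at world angle yang (deg, mod 180)"
    s=env.get_obs(); M=rot(s["tool_rot"]); d=M.T@(np.array(p)-s["tool_pos"])
    a=np.degrees(np.arctan2(M[1,1],M[0,1])); t=0 if yang is None else -((yang-a+90)%180-90)
    print("plan",np.round(d,4),"turn",round(np.radians(t),4),"yang now",round(a,2))
E
python3 - <<'E'
from h import *
plan((.282,.585,.31)); plan((.56,.079,.33),-25); print(env.calibration("wrist"))
E
```

```text
plan [-0.0002 -0.0006 -0.0794] turn 0.0 yang now 64.29
plan [-0.4702 -0.3359 -0.0994] turn 1.5584 yang now 64.29
{'intrinsics': array([[319.37927545,   0.        , 279.9785694 ],
       [  0.        , 319.37927545, 203.30843417],
       [  0.        ,   0.        ,   1.        ]]), 'mount': array([[-3.74804005e-04,  9.57230578e-01,  2.89325907e-01,
         8.02075766e-02],
       [ 9.99999860e-01,  4.66846596e-04, -2.49116591e-04,
        -3.90621725e-05],
       [-3.73532833e-04,  2.89325773e-01, -9.57230619e-01,
        -1.54017950e-01],
       [ 0.00000000e+00,  0.00000000e+00,  0.00000000e+00,
         1.00000000e+00]])}
```

{"api": "move_arm", "payload": {
  "steps": [
    [[-0.03,-0.02,-0.05],0.15],
    [[-0.07,-0.05,-0.08],0.32],
    [[-0.12,-0.085,-0.1],0.5],
    [[-0.17,-0.12,-0.1],0.68],
    [[-0.22,-0.157,-0.1],0.86],
    [[-0.27,-0.193,-0.1],1.04],
    [[-0.32,-0.229,-0.1],1.2],
    [[-0.37,-0.264,-0.1],1.36],
    [[-0.42,-0.3,-0.1],1.5],
    [[-0.455,-0.325,-0.1],1.558],
    [[-0.47,-0.336,-0.1],1.558],
    [[-0.47,-0.336,-0.1],1.558],
    [[-0.47,-0.336,-0.1],1.558]
  ],
  "hand": -1
}}

```text
time_s: 2.42
tool_pos: [0.5593, 0.0805, 0.3305]
tool_rot: [-180.0, -0.0, 65.1]
force: [0.8, 0.4, -0.6]
grip_width: 0.0869
```

```bash
python3 - <<'E'
from h import *
print(env.get_obs()["qpos"].round(1))
K,T,c=cal("wrist"); im,d=env.read_camera("wrist"); save("w1.png",im); w=cloud(K,T,d); np.save("w1.npy",w)
rect(box(w,(.54,.64),(.03,.13),(.172,.19)),"ytop")
for r in env.cut_out("wrist","yellow_block_center")[:2]: print(r["conf"],r["uv"],np.nanmedian(w[r["region"]],0))
p=box(w,(.5,.75),(-.02,.27),(.115,.126)); rect(p,"lid"); print(np.median(p,0))
b=box(w,(.40,.472),(.08,.2),(.1,.135)); rect(b,"bar"); print(np.median(b,0))
plan((.5925,.0785,.165),-25)
E
```

```text
[-34.2   6.2  25.7  87.   -2.8  87.4 -33.3]
ytop 1861 c [590.5  80.3] short,long [30.2 59.2] yaw(short) -24.9
0.57 [309.0, 170.4] [0.59120125 0.08438696 0.17969198]
lid 32292 c [587.8 125.8] short,long [185.6 245.5] yaw(short) -4.8
[0.59458571 0.14725343 0.11984498]
bar 1110 c [464.2 137.2] short,long [ 22.8 115.5] yaw(short) -3.9
[0.46130563 0.13902133 0.11953429]
plan [0.0119 0.0312 0.1656] turn 0.003 yang now -24.83
```

View pics/w1.png

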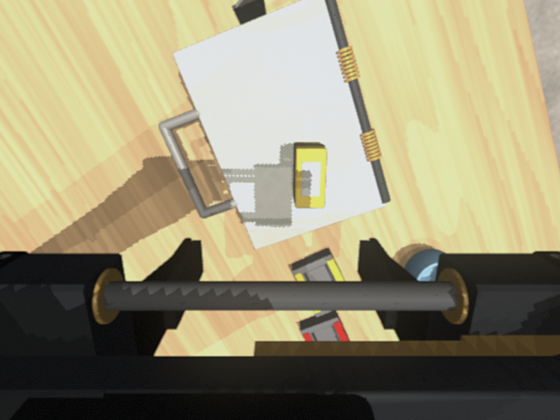

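The wrist view shows the block at (310,175), yellow with its long side parallel to the finger pads. It agrees with the measured centre (0.591, 0.080). Next I descend and grip.

{"api": "move_arm", "payload": {
  "steps": [
    [[0.006,0.015,0.03],0],
    [[0.0125,0.029,0.07],0],
    [[0.0125,0.029,0.11],0],
    [[0.0125,0.029,0.145],0],
    [[0.0125,0.029,0.165],0],
    [[0.0125,0.029,0.174],0],
    [[0.0125,0.029,0.174],0],
    [[0.0125,0.029,0.174],0]
  ]
}}

```text
time_s: 3.52
tool_pos: [0.592, 0.0785, 0.1578]
tool_rot: [179.9, -0.1, 65.0]
force: [-0.5, -0.3, -0.6]
grip_width: 0.087
```

{"api": "move_arm", "payload": {
  "steps": [
    [[0,0,0],0],
    [[0,0,0],0],
    [[0,0,0],0],
    [[0,0,0],0],
    [[0,0,0],0],
    [[0,0,0],0]
  ],
  "hand": 1,
  "squeeze": 25
}}

```text
time_s: 4.28
tool_pos: [0.5913, 0.0781, 0.1565]
tool_rot: [180.0, 0.0, 65.0]
force: [-0.6, -0.6, 0.9]
grip_width: 0.0351
```

{"api": "move_arm", "payload": {
  "steps": [
    [[0,0,0],0],
    [[0,0,0],0],
    [[0,0,0],0]
  ]
}}

```text
time_s: 4.65
tool_pos: [0.5912, 0.0781, 0.1566]
tool_rot: [-180.0, -0.0, 65.0]
force: [-0.6, -0.6, 0.6]
grip_width: 0.03
```

{"api": "move_arm", "payload": {
  "steps": [
    [[0,0,-0.015],0],
    [[0,0,-0.045],0],
    [[0,0,-0.085],0],
    [[-0.02,0.004,-0.11],-0.05],
    [[-0.06,0.012,-0.12],-0.13],
    [[-0.1,0.02,-0.12],-0.21],
    [[-0.14,0.028,-0.12],-0.29],
    [[-0.18,0.035,-0.12],-0.37],
    [[-0.2,0.04,-0.12],-0.42],
    [[-0.211,0.041,-0.12],-0.43],
    [[-0.211,0.041,-0.12],-0.43],
    [[-0.211,0.041,-0.12],-0.43],
    [[-0.211,0.041,-0.12],-0.43]
  ]
}}

```text
time_s: 6.28
tool_pos: [0.5397, -0.1292, 0.2764]
tool_rot: [-180.0, -0.0, 89.8]
force: [0.0, 0.4, -2.1]
grip_width: 0.0297
```

```bash
python3 - <<'E'
from h import *
s=env.get_obs(); print(s["tool_pos"],s["grip_width"],s["force"])
K,T,c=cal("wrist"); im,d=env.read_camera("wrist"); save("w2.png",im); w=cloud(K,T,d); np.save("w2.npy",w)
for z in((.022,.034),(.003,.010)):
    p=box(w,(.49,.59),(-.19,-.07),z); rect(p,"hold"+str(z))
p=box(w,(.49,.62),(-.19,-.02),(.12,.24)); print("block",len(p),p.min(0) if len(p) else "")
E
```

```text
[ 0.53971629 -0.12915886  0.27644568] 0.029684989381032333 [ 0.04664905  0.44166757 -2.134297  ]
hold(0.022, 0.034) 1689 c [ 537.1 -122.9] short,long [68.4 81.4] yaw(short) 1.1
hold(0.003, 0.01) 1280 c [ 535.9 -113.9] short,long [66.1 86.8] yaw(short) -0.3
block 0
```

View pics/w2.png

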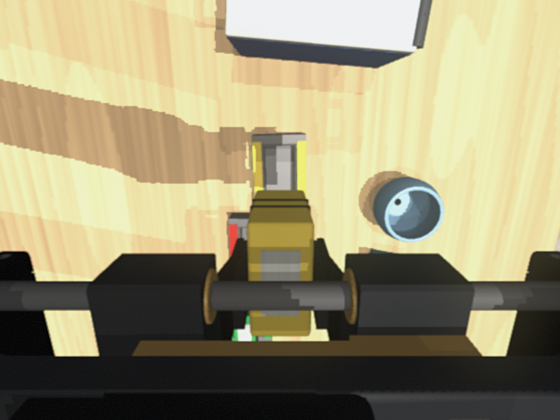

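```bash
python3 - <<'E'
from h import *
w=np.load("w2.npy")
p=box(w,(.49,.59),(-.19,-.05),(.022,.034))
print("ymax pct",np.percentile(p[:,1],[97,99,100]).round(4),"z",np.median(p[:,2]))
for a in np.arange(-.135,-.08,.006):
    q=p[(p[:,1]>=a)&(p[:,1]<a+.006)]
    if len(q)>5: print(round(a,3),len(q),"x",q[:,0].min().round(4),q[:,0].max().round(4),"mid",((q[:,0].min()+q[:,0].max())/2).round(4))
q=box(w,(.51,.565),(-.16,-.09),(-.01,.02)); print("floor",len(q),np.percentile(q,[2,50,98],axis=0).round(4) if len(q) else "")
s=env.get_obs(); M=rot(s["tool_rot"]); g=w.reshape(-1,3); g=g[~np.isnan(g[:,0])]; t=(g-s["tool_pos"])@M
b=t[(abs(t[:,1])<.012)&(t[:,0]>.0)&(t[:,0]<.05)&(t[:,2]>-.03)&(t[:,2]<.05)]
print("block tool", np.percentile(b,[2,50,98],axis=0).round(4)); 
f=b[(b[:,2]>0)&(b[:,2]<.03)]; print("face x",len(f),np.median(f[:,0]) if len(f) else "", "zmax",b[:,2].max(),"zmin",b[:,2].min())
tw=np.load("top0.npy"); p=box(tw,(.49,.59),(-.19,-.07),(.021,.035)); print("top y",np.percentile(p[:,1],[0,1,99,100]).round(4),np.percentile(p[:,0],[0,1,99,100]).round(4))
for n in("top","scene"):
    K,T,c=cal(n); im,d=env.read_camera(n); wn=cloud(K,T,d); m=(cv2.cvtColor(im,cv2.COLOR_RGB2HSV)); y=(m[...,0]>20)&(m[...,0]<35)&(m[...,1]>160)
    P=wn[y]; P=P[(P[:,2]>.02)&(P[:,2]<.033)&(abs(P[:,0]-.54)<.06)&(abs(P[:,1]+.13)<.07)]; print(n,len(P)); 
    if len(P)>4: rect(P)
E
```

```text
ymax pct [-0.0828 -0.0826 -0.0816] z 0.026112401618010317
-0.135 116 x 0.5044 0.5714 mid 0.5379
-0.129 105 x 0.5031 0.5713 mid 0.5372
-0.123 113 x 0.5031 0.5712 mid 0.5372
-0.117 115 x 0.5036 0.5712 mid 0.5374
-0.111 106 x 0.5037 0.5709 mid 0.5373
-0.105 112 x 0.5025 0.5709 mid 0.5367
-0.099 185 x 0.5027 0.5709 mid 0.5368
-0.093 275 x 0.503 0.5707 mid 0.5369
-0.087 226 x 0.5033 0.5706 mid 0.5369
floor 1285 [[ 0.5189 -0.1568  0.0043]
 [ 0.5378 -0.1266  0.006 ]
 [ 0.5565 -0.0993  0.0123]]
block tool [[ 0.0047 -0.0115 -0.0247]
 [ 0.0253  0.     -0.023 ]
 [ 0.0321  0.0115  0.0295]]
face x 643 0.031782261963986105 zmax 0.03612964597769094 zmin -0.025794391691125247
top y [-0.1803 -0.1797 -0.0838 -0.0834] [0.5055 0.5058 0.5737 0.574 ]
top 31
 31 c [ 511.5 -116.8] short,long [ 6.4 37.6] yaw(short) -1.0
scene 136
 136 c [ 539.2 -130.3] short,long [70.9 78.6] yaw(short) -0.5
```

The picture shows the block held centred with the holder directly below it, and its +y rim at row ~135. I correct by (-1.7, -3.6) mm and lower.

{"api": "move_arm", "payload": {
  "steps": [
    [[-0.0036,-0.0017,0.03],0],
    [[-0.0036,-0.0017,0.08],0],
    [[-0.0036,-0.0017,0.13],0],
    [[-0.0036,-0.0017,0.17],0],
    [[-0.0036,-0.0017,0.195],0],
    [[-0.0036,-0.0017,0.205],0],
    [[-0.0036,-0.0017,0.205],0],
    [[-0.0036,-0.0017,0.21],0],
    [[-0.0036,-0.0017,0.215],0],
    [[-0.0036,-0.0017,0.22],0],
    [[-0.0036,-0.0017,0.225],0],
    [[-0.0036,-0.0017,0.229],0],
    [[-0.0036,-0.0017,0.229],0],
    [[-0.0036,-0.0017,0.229],0]
  ]
}}

```text
time_s: 8.18
tool_pos: [0.5378, -0.1341, 0.0476]
tool_rot: [180.0, 0.0, 89.7]
force: [-0.8, 0.8, -2.7]
grip_width: 0.0298
```

{"api": "move_arm", "payload": {
  "steps": [
    [[0.001,0,0.001],0],
    [[0.001,0,0.002],0],
    [[0.001,0,0.003],0],
    [[0.001,0,0.004],0],
    [[0.001,0,0.005],0],
    [[0.001,0,0.0055],0],
    [[0.001,0,0.0058],0],
    [[0.001,0,0.0058],0]
  ]
}}

```text
time_s: 9.18
tool_pos: [0.5377, -0.1331, 0.0426]
tool_rot: [-180.0, -0.0, 89.7]
force: [-2.9, 1.0, 6.0]
grip_width: 0.0299
```

{"api": "move_arm", "payload": {
  "steps": [
    [[0,0,0],0],
    [[0,0,0],0],
    [[0,0,0],0],
    [[0,0,0],0],
    [[0,0,0],0],
    [[0,0,-0.01],0],
    [[0,0,-0.04],0],
    [[0,0,-0.08],0],
    [[0,0,-0.12],0],
    [[0,0,-0.15],0],
    [[0,0,-0.165],0],
    [[0,0,-0.165],0]
  ],
  "hand": -0.4
}}

```text
time_s: 10.68
tool_pos: [0.5381, -0.1332, 0.2076]
tool_rot: [179.9, -0.0, 89.7]
force: [-0.2, 0.5, -0.6]
grip_width: 0.0608
```

```bash
python3 - <<'E'
from h import *
s=env.get_obs(); print(s["tool_pos"],s["grip_width"],s["force"])
K,T,c=cal("wrist"); im,d=env.read_camera("wrist"); save("w3.png",im); w=cloud(K,T,d)
p=box(w,(.49,.59),(-.19,-.07),(.05,.09)); rect(p[p[:,2]>.06],"top"); print(np.percentile(p[:,2],[50,90,97]))
p=box(w,(.49,.59),(-.19,-.07),(.022,.034)); rect(p,"hold")
plan((.4632,.1335,.22),-4.5)
E
```

```text
[ 0.53811579 -0.13323086  0.20758859] 0.060784537106959705 [-0.19397748  0.53809681 -0.64985075]
top 1898 c [ 536.4 -131.5] short,long [29.9 60.2] yaw(short) -0.8
[0.06596639 0.06699856 0.06750013]
hold 3121 c [ 537.4 -130.3] short,long [68.4 96.4] yaw(short) 1.1
plan [ 0.2661 -0.0758 -0.0136] turn 0.0726 yang now -0.34
```

View pics/w3.png

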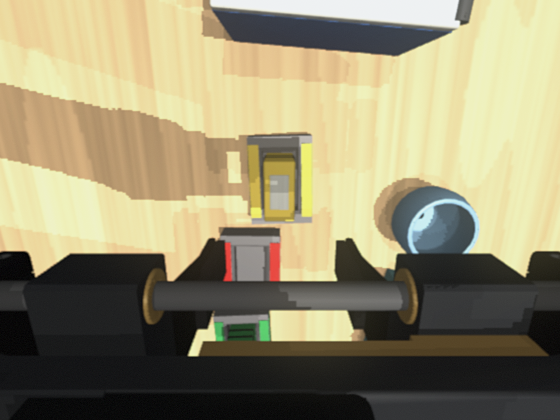

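The block stands upright in its yellow holder, with its top at 66 mm (row ~190). Next I move to above the bar.

{"api": "move_arm", "payload": {
  "steps": [
    [[0.04,-0.011,-0.014],0.01],
    [[0.09,-0.025,-0.014],0.025],
    [[0.14,-0.04,-0.014],0.04],
    [[0.19,-0.054,-0.014],0.055],
    [[0.235,-0.067,-0.014],0.068],
    [[0.258,-0.074,-0.014],0.073],
    [[0.266,-0.076,-0.014],0.073],
    [[0.266,-0.076,-0.014],0.073],
    [[0.266,-0.076,-0.014],0.073]
  ]
}}

```text
time_s: 11.85
tool_pos: [0.4636, 0.1317, 0.2204]
tool_rot: [-180.0, 0.0, 85.3]
force: [1.0, -0.2, 0.1]
grip_width: 0.0606
```

```bash
python3 - <<'E'
from h import *
s=env.get_obs(); print(s["tool_pos"],s["grip_width"],s["force"],s["qpos"].round(1))
K,T,c=cal("wrist"); im,d=env.read_camera("wrist"); save("w4.png",im); w=cloud(K,T,d); np.save("w4.npy",w)
p=box(w,(.5,.75),(-.02,.27),(.115,.126)); rect(p,"lid")
b=box(w,(.43,.477),(.09,.18),(.112,.135)); 
print(np.percentile(b[:,2],[5,50,95]))
for a in np.arange(.09,.18,.01):
    q=b[(b[:,1]>=a)&(b[:,1]<a+.01)]
    if len(q)>3: print(round(a,3),len(q),q[:,0].min().round(4),q[:,0].max().round(4),q[np.argsort(q[:,2])[-8:]].mean(0).round(4))
g=box(w,(.40,.5),(.05,.21),(.105,.13)); rect(g,"bar+rods")
E
```

```text
[0.46358968 0.13174611 0.22039643] 0.06057325066140768 [ 1.02986064 -0.23258777  0.05195549] [-37.   -2.4  17.6 107.6   0.8  74.7 -24.3]
lid 46820 c [592.1 130.1] short,long [184.2 242.3] yaw(short) -0.0
[0.1165267  0.11976266 0.12134838]
0.09 137 0.45 0.4613 [0.4554 0.0931 0.1215]
0.1 140 0.4508 0.463 [0.4559 0.1053 0.1215]
0.11 157 0.4518 0.4637 [0.4576 0.1145 0.1215]
0.12 153 0.4527 0.4645 [0.4586 0.125  0.1216]
0.13 161 0.4536 0.4653 [0.4591 0.1333 0.1216]
0.14 172 0.4539 0.4661 [0.4597 0.1445 0.1218]
0.15 182 0.4546 0.4669 [0.4612 0.1553 0.1218]
0.16 181 0.4555 0.4677 [0.4612 0.1652 0.1217]
0.17 188 0.4564 0.4686 [0.463  0.177  0.1219]
bar+rods 3397 c [476.7 124.3] short,long [ 51.6 140.1] yaw(short) -2.6
```

View pics/w4.png

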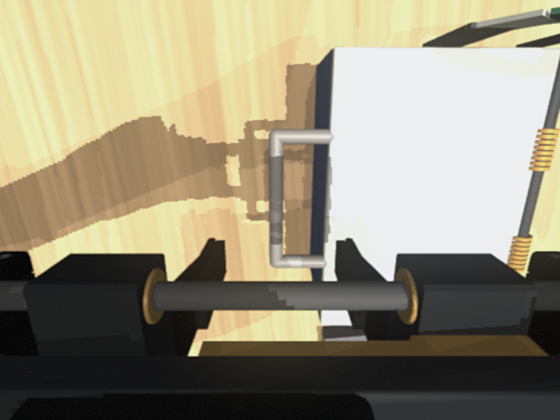

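The bar shows at column ~277, rows 137 to 262. Its axis is at about (0.460, 0.1365), at a -5° yaw. I narrow the jaws to 30 mm so the far finger clears the lid edge, then descend.

{"api": "move_arm", "payload": {
  "steps": [
    [[0.004,-0.004,0],0],
    [[0.004,-0.004,0.01],0],
    [[0.004,-0.004,0.03],0],
    [[0.004,-0.004,0.06],0],
    [[0.004,-0.004,0.085],0],
    [[0.004,-0.004,0.105],0],
    [[0.004,-0.004,0.115],0],
    [[0.004,-0.004,0.1165],0],
    [[0.004,-0.004,0.1165],0],
    [[0.004,-0.004,0.1165],0]
  ],
  "hand": 0.3
}}

```text
time_s: 13.15
tool_pos: [0.4602, 0.1379, 0.1051]
tool_rot: [179.9, -0.0, 85.5]
force: [-0.6, -0.2, 0.4]
grip_width: 0.0305
```

{"api": "move_arm", "payload": {
  "steps": [
    [[0,0,0],0],
    [[0,0,0],0],
    [[0,0,0],0],
    [[0,0,0],0],
    [[0,0,0],0]
  ],
  "hand": 1,
  "squeeze": 15
}}

```text
time_s: 13.78
tool_pos: [0.4604, 0.1377, 0.1046]
tool_rot: [179.9, -0.0, 85.5]
force: [3.3, -0.6, -0.9]
grip_width: 0.0115
```

{"api": "move_arm", "payload": {
  "steps": [
    [[0,0,-0.0037],0],
    [[0,0.0001,-0.0074],0],
    [[0,0.0003,-0.0111],0],
    [[0,0.0007,-0.0166],0],
    [[0,0.0012,-0.0222],0],
    [[0,0.0021,-0.0295],0],
    [[0,0.0032,-0.0368],0],
    [[0,0.0046,-0.0441],0],
    [[0,0.0063,-0.0513],0],
    [[0,0.0082,-0.0584],0],
    [[0,0.0104,-0.0655],0],
    [[0,0.0128,-0.0725],0],
    [[0,0.0154,-0.0794],0],
    [[0,0.0183,-0.0862],0],
    [[0,0.0215,-0.0929],0],
    [[0,0.0248,-0.0995],0],
    [[0,0.0275,-0.1044],0],
    [[0,0.0284,-0.106],0],
    [[0,0.0284,-0.106],0]
  ]
}}

```text
time_s: 16.15
tool_pos: [0.4898, 0.1351, 0.2099]
tool_rot: [179.8, -0.0, 85.4]
force: [10.5, 1.1, -8.7]
grip_width: 0.0107
```

```bash
cat > ang.py <<'E'
from h import *
s=env.get_obs(); print(s["tool_pos"].round(4),s["grip_width"].round(4),s["force"].round(1))
n,d0=(np.array([np.cos(np.radians(-4.8)),np.sin(np.radians(-4.8))]),s["tool_pos"]-np.array([.4604,.1377,.1046]))
print("angle kin",np.degrees(np.arctan2(d0[2],.212-d0[:2]@n)).round(2),"radius",np.hypot(d0[2],.212-d0[:2]@n).round(4))
for c in("top","scene"):
    K,T,_=cal(c); im,d=env.read_camera(c); w=cloud(K,T,d); m=cv2.cvtColor(im,cv2.COLOR_RGB2HSV)
    P=box(np.where((m[...,1:2]<60)&(m[...,2:]>90),w,np.nan),(.48,.75),(.0,.25),(.11,.34))
    # lid coords: u from hinge toward bar, along -n
    u=.671*n[0]+.1188*n[1]-P[:,:2]@n; z=P[:,2]
    best=None; rng=np.random.default_rng(0)
    for _ in range(300):
        i,j=rng.integers(len(P),size=2); 
        if np.hypot(u[i]-u[j],z[i]-z[j])<.06: continue
        a=np.arctan2(z[i]-z[j],u[i]-u[j]); e=abs(-np.sin(a)*(u-u[i])+np.cos(a)*(z-z[i]))<.003
        if best is None or e.sum()>best[0]: best=(e.sum(),e)
    e=best[1]; D=np.c_[u[e],z[e]]; v=np.linalg.svd(D-D.mean(0),full_matrices=False)[2][0]
    print(c,len(P),best[0],"lid angle",np.degrees(np.arctan(v[1]/v[0])).round(2))
E
python3 ang.py
```

```text
Traceback (most recent call last):
  File "ang.py", line 2, in <module>
    s=env.get_obs(); print(s["tool_pos"].round(4),s["grip_width"].round(4),s["force"].round(1))
                                                  ^^^^^^^^^^^^^^^^^^^^^
AttributeError: 'float' object has no attribute 'round'
```

```bash
sed -i 's/s\["grip_width"\].round(4)/round(s["grip_width"],4)/' ang.py; python3 ang.py
```

```text
[0.4898 0.1351 0.2099] 0.0107 [10.5  1.1 -8.7]
angle kin 29.98 radius 0.2107
top 3372 2868 lid angle 30.69
scene 4688 3404 lid angle 30.79
```

{"api": "move_arm", "payload": {
  "steps": [
    [[0,0.001,0.0006],0],
    [[0,0.0048,-0.0057],0],
    [[0,0.0088,-0.0119],0],
    [[0,0.0131,-0.018],0],
    [[0,0.0175,-0.0239],0],
    [[0,0.0222,-0.0297],0],
    [[0,0.0271,-0.0353],0],
    [[0,0.0321,-0.0407],0],
    [[0,0.0373,-0.0459],0],
    [[0,0.0427,-0.0509],0],
    [[0,0.0483,-0.0558],0],
    [[0,0.0541,-0.0605],0],
    [[0,0.057,-0.0627],0],
    [[0,0.06,-0.0649],0],
    [[0,0.06,-0.0649],0]
  ]
}}

```text
time_s: 18.12
tool_pos: [0.5472, 0.1299, 0.2728]
tool_rot: [-179.9, 0.1, 85.4]
force: [5.9, -0.2, -9.4]
grip_width: 0.0108
```

```bash
python3 ang.py
```

```text
[0.5472 0.1299 0.2728] 0.0108 [ 5.9 -0.2 -9.4]
angle kin 53.43 radius 0.2095
top 1237 1152 lid angle 53.69
scene 4889 3645 lid angle 54.04
```

{"api": "move_arm", "payload": {
  "steps": [
    [[0,0.0008,0.0012],0],
    [[0,0.0069,-0.0031],0],
    [[0,0.0131,-0.0071],0],
    [[0,0.0178,-0.01],0],
    [[0,0.0226,-0.0127],0],
    [[0,0.0275,-0.0153],0],
    [[0,0.0308,-0.017],0],
    [[0,0.0341,-0.0186],0],
    [[0,0.0341,-0.0186],0],
    [[0,0.0341,-0.0186],0]
  ]
}}

```text
time_s: 19.48
tool_pos: [0.582, 0.1271, 0.2933]
tool_rot: [-180.0, 0.1, 85.4]
force: [3.9, -3.3, -8.2]
grip_width: 0.011
```

```bash
python3 ang.py
```

```text
[0.582  0.1271 0.2933] 0.011 [ 3.9 -3.3 -8.2]
angle kin 64.51 radius 0.2091
top 712 644 lid angle 64.48
scene 4634 3631 lid angle 64.76
```

{"api": "move_arm", "payload": {
  "steps": [
    [[0,-0.0047,0.0029],0],
    [[0,-0.0096,0.0056],0],
    [[0,-0.0144,0.0083],0],
    [[0,-0.0192,0.0111],0],
    [[0,-0.0239,0.0141],0],
    [[0,-0.0285,0.0172],0],
    [[0,-0.033,0.0204],0],
    [[0,-0.036,0.0226],0],
    [[0,-0.0389,0.0248],0],
    [[0,-0.0389,0.0248],0],
    [[0,-0.0389,0.0248],0],
    [[0,-0.0389,0.0248],0]
  ]
}}

```text
time_s: 21.08
tool_pos: [0.543, 0.1307, 0.2696]
tool_rot: [180.0, 0.0, 85.5]
force: [1.3, -4.6, -2.0]
grip_width: 0.011
```

```bash
python3 ang.py; python3 - <<'E'
from h import *
im,d=env.read_camera("scene"); save("end.png",cv2.resize(im,None,fx=1.42,fy=1.42)); print(env.get_obs()["joint_velocities"].round(2))
for q in ["yellow_block_center","pot_a_center","trough_center"]:
    w=cloud(*cal("scene")[:2],d)
    for r in env.cut_out("scene",q)[:2]: print(q,r["conf"],np.nanmedian(w[r["region"]],0).round(3))
E
```

```text
[0.543  0.1307 0.2696] 0.011 [ 1.3 -4.6 -2. ]
angle kin 51.96 radius 0.2095
top 1352 1256 lid angle 52.25
scene 4886 3711 lid angle 52.54
[ 0.01  0.02 -0.02 -0.03  0.05  0.05 -0.05]
pot_a_center 0.66 [ 0.565 -0.133  0.025]
trough_center 0.67 [ 0.691 -0.317  0.041]
```

View pics/end.png

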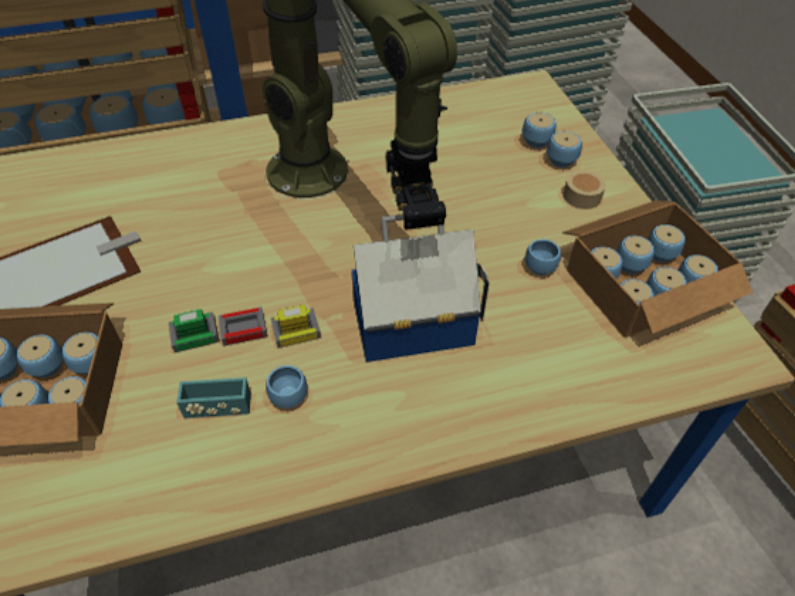

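The picture shows the yellow block in its holder (295,325), the lid held at about 52°, and the pots, trough and green block unmoved. I'm handing the job in.

```bash
python3 -c "
from cell import env
print(env.sign_off())"
```

```text
the job is handed in; nothing more can be done
None
```

The job is done and handed in at about 21 s of the 67 s allowed. The sign-off gave no verdict.

- **Block:** I gripped the yellow block on the lid and lowered it into the yellow-marked holder until it touched the floor with about 8 N, then let go. A check afterwards showed it upright with its top at 66 mm, which is fully home. It was within about 1.5 mm and 2° of the holder's centre.
- **Lid:** I pinched the bar, lifted the lid in an arc to about 64.5°, and eased it back to about 52°, inside the green band. At the end the gripper was still holding it and the arm was still. Three readings of the final angle gave 52.0° from the arm's pose, 52.3° from the top camera and 52.5° from the scene camera.
- **Forces:** At the stops where I checked, the wrist force stayed under about 14 N. The lift built up a pull of about 11–13 N toward the hinge, which I eased off by small corrections.
- **Rest of the scene:** In the last picture the pots, trough and green block look where they started.
- **One disagreement:** In the last check the detector missed the yellow block and labelled the yellow holder as a pot. The picture and the earlier depth check both show the block in place.

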